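# Draw a tube deck out over its stand to a pointer and hold it

## Robot

A 6-joint arm with a two-finger parallel gripper is mounted at the origin on the work surface. World frame = base frame: x ahead of the robot, y to its left, z up, the work surface at z = 0. Lengths are in m, angles in rad, forces in N, time in s.
With the tool pointing down it reaches from about 0.425 to 1.125 m from the base axis. Payload 14.9 kg.
Tool frame: the origin (TCP) lies between the finger pads; the fingertips stand 19 mm ahead of it and the grasp point (between the pads) is the TCP (bot.tip_reach is the distance from the TCP to the fingertips, in m); z points along the fingers, y is the line along which they close (so a half turn about z gives the same grasp; the last joint's range is limited). The gripper opens to 91 mm and grips with 3 to 60 N. Pads are 32 mm wide; open, the fingers measure 118 mm over their backs; the gripper's body (76 mm by 178 mm) begins 60 mm behind the grasp point.
Start: joints at [-1.351, 0.379, 1.734, -0, 1.028, -0.033], TCP at [0.175, -0.678, 0.233] pointing down, gripper open.
Joint ranges: [-2.77, 2.77], [-0.74, 2.19], [0, 2.66], [-1.06, 4.2], [0.31, 2.87], [-3.08, 3.08]. Speed limits (rad/s): [1.89, 1.89, 2.39, 3.14, 3.14, 3.14].

## Interface

Orientations are given as a unit quaternion [w, x, y, z].
In Python, from workcell import bot gives the robot as it stands.
- The arm moves only by the tool play_rows, never from a script. Its argument "commands" is text: rows parted by semicolons, each of 5 numbers parted by spaces: the opening, from -1 (shut) to 1 (fully open), then the shift along the tool's x, y, z in parts of the range, where 1.0 means 0.6 m, then the turn about the tool's z in normalised numbers (1 is 4 rad). In form: fingers dx dy dz yaw; .... A call has 1 to 20 rows; each row is the pose to reach, as a shift and turn from the pose commanded when the call began, along the tool's axes at that moment; what a row does not reach only later rows make up. A row lasts 1/8 s, in which the tool goes at most 62.5 mm and 10.7 degrees, less where a joint would pass 70% of its speed; a pose out of reach is approached as far as the arm can. A call with a gripper value outside its range is refused whole. The fingers move at their own pace and stop on an object; the grip force is fixed at half the most. Time passes only in rows, so rows that repeat a pose let the fingers close. It gives the time, the measured TCP pose, the force, the opening and the grip force at its end, in the units of the state.
- bot.get_obs(): the state, without advancing time (a new reading comes with each control period).
- bot.capture(name): name is "scene" or "top" or "wrist"; returns a dict with "img" (480x640x3 uint8, blue, green, red), "mtx" (3x3 intrinsics, pixels), "R" (3x3) and "t" (3): a world point X has camera coordinates R X + t; the wrist camera has in their place "T_tool_cam" (4x4, takes a point from camera to tool coordinates, whose origin is the TCP and whose axes are the flange's). Camera axes: x right, y down, z forward; pixel columns grow to the right and rows downward; lengths in m; the calibration is good to about 2 mm. A picture is of the moment at which its call begins: read the wrist's pose just before it. There is no depth.
- bot.job_done(): hands the job in; it is judged then, once.
The state is a dict: "t": time; "joints": joint angles; "joint_velocities": joint speeds; "effort": joint torques, N m; "ee_pos": TCP position; "orientation": TCP orientation; "ft_force": force on the tool from outside, world axes, zero at the start; "torque": the same for the moment, N m; "finger_gap": finger opening in m; "grasp_force": force on a finger pad.
Only numpy, scipy, OpenCV 4.12 (cv2) and the standard library are available. Lean on these libraries where they do the work, as an engineer would, in place of code of your own. Each camera call takes 0.05 s, during which the arm holds its last target. There are 200 camera calls.

## Task

Slide the grey perforated tube deck straight out over the end of its stand, tubes first, until its front edge is level with the tip of the pointer, so that its front rows hang clear for tubes to be fed in from below. That is past its balance point, so hold it down: it must stay flat on the stand, centred and square to it, never lifted off and never tipping. Finish while still holding it there, and leave the logger, the jar and the other rack alone.

Things in the scene. Friction and masses are not known exactly. Their poses are not given: they have to be found in the camera images.
- stand: Fixed aluminium bench stand: flat smooth top 240 x 150 mm, 12 mm thick, upper face 90 mm above the bench, on two cross walls. Origin: centre of its footprint at bench height. Its x axis is the direction in which the deck slides out (level; roughly towards the robot's left, the heading varies); z is up. The outer end of the top is at x = +120 mm.
- deck: Loose dark grey plate with 16 mm holes, 280 (x) x 120 (y) x 10 mm, lying on the stand, first 55 to 85 mm out over its end; 0.35 to 0.6 kg, balance point 7 mm behind the middle. Origin: centre of its underside; x to the front edge (+140 mm), z up. Three capped tubes fixed in the front row (x = +118), 48 mm below to 30 mm above the underside. Unguided; a few newtons slide it.
- deck_handle (a point): Centre of the top bar of the upright handle at the deck's rear: bar 100 mm along the deck's y, 12 mm thick along its x, 26 mm high, at x = -130, y = 0, 75 mm above the underside. Below it a hand slot 34 mm high and 56 mm wide, then a 20 mm sill. Pinch it from above across its thickness.
- deck_corner (a point): The deck's front corner on the pointer's side: x = +140, y = -60 mm in the deck's frame, at the plate's upper face.
- pointer_tip (a point): Tip of the fixed pointer: a level dark blade 50 mm long on a 130 mm post with a 56 mm round foot, 100 mm above the bench, level with the deck's upper face. It points at the deck's path from the side away from the robot and ends about 25 mm short of the deck's long side. Axes parallel to the stand's; the front edge must be level with it along that x. Blade along +y, post 50 mm behind.
- logger: Bystander: white and blue temperature logger, 86 x 54 x 9 mm, lying on the bench.
- reagent: Bystander: amber glass jar, 60 mm wide, 120 mm high, standing on the bench.
- rack: Bystander: grey tube rack with end handles, 210 x 110 x 160 mm, holding capped tubes, standing on the bench. Origin: centre of its underside.

How it is judged:
By the outcome, as a careful person would: the job done as asked, in the order asked, and still so for the second after the job is handed in, while the arm keeps its last pose, push and grip.
It also fails if it takes over 35 s, if anything falls off the work surface, if the arm or the gripper's body presses on something with over 40 N, if the wrist force passes 120 N, or if a joint passes its speed limit or range.

## Working session

There is one attempt and no reset: what is moved stays moved. The work goes in short steps, Python scripts to look and compute and a tool call to move; the robot and the scene stay as the last step left them, time stands still between calls to the robot, and variables do not carry over. Pictures are saved under pics/ and viewed, at most 10 in all, crops included, and the job is handed in when it is done.

Besides the shell and the picture viewer there is one more tool, called after "Emit:" as name(argument=value, ...) on one line, values as JSON. play_rows: Moves the arm, as the interface text tells. Its arguments: {"type":"object","properties":{"commands":{"type":"string"}},"required":["commands"]}

```bash
mkdir -p pics; ls
python3 - <<'E'
from workcell import bot
import cv2,numpy as np,pickle
o=bot.get_obs();print({k:np.round(v,3) for k,v in o.items()})
d={}
for n in("scene","top"):
    c=bot.capture(n);d[n]=c;cv2.imwrite(f"pics/{n}0.png",c["img"]);print(n,np.round(c["mtx"],1).tolist(),np.round(-c["R"].T@c["t"],3),np.round(c["R"],2).tolist())
pickle.dump(d,open("cap0.pkl","wb"))
E
```

```text
pics
{'t': np.float64(0.0), 'joints': array([-1.351,  0.379,  1.735, -0.   ,  1.028, -0.033]), 'joint_velocities': array([-0.   , -0.   , -0.001, -0.   ,  0.   , -0.001]), 'effort': array([-3.0000e-03, -7.6373e+01, -4.3438e+01,  6.5000e-02,  4.2000e-02,
       -0.0000e+00]), 'ee_pos': array([ 0.175, -0.677,  0.232]), 'orientation': array([-0.001,  0.992,  0.126, -0.   ]), 'ft_force': array([0.35 , 0.268, 0.006]), 'torque': array([0.047, 0.007, 0.001]), 'grasp_force': np.float64(0.0), 'finger_gap': np.float64(0.091)}
scene [[487.2, 0.0, 316.9], [0.0, 487.2, 242.4], [0.0, 0.0, 1.0]] [ 1.045 -0.896  0.874] [[0.89, 0.46, -0.02], [0.26, -0.53, -0.81], [-0.38, 0.71, -0.59]]
top [[476.7, 0.0, 320.1], [0.0, 476.7, 239.3], [0.0, 0.0, 1.0]] [0.481 0.011 1.164] [[0.02, -1.0, -0.02], [-0.99, -0.01, -0.1], [0.1, 0.02, -0.99]]
```

View pics/scene0.png

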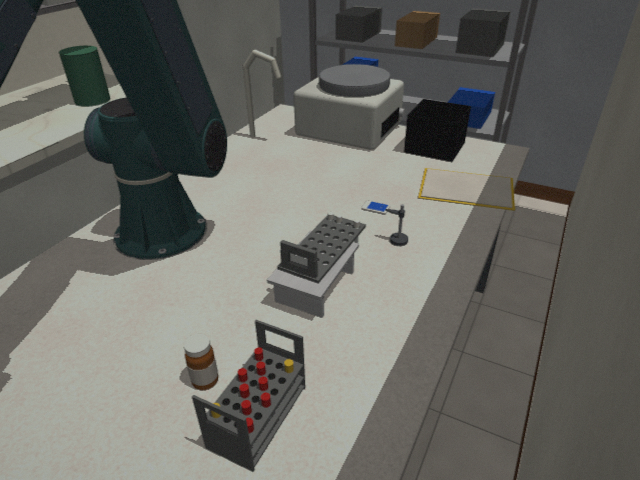

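View pics/top0.png

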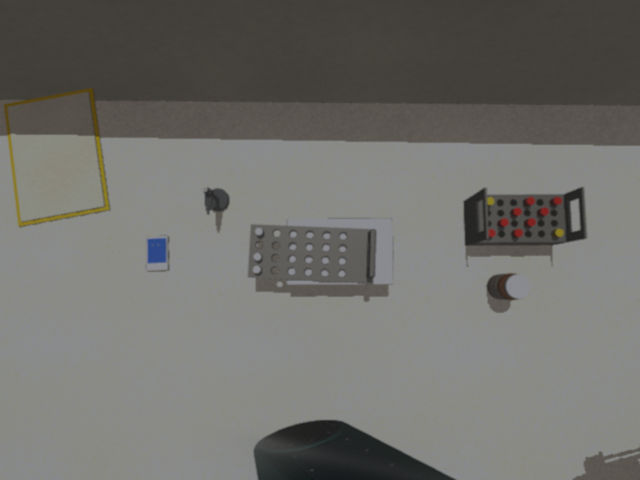

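The top view shows the deck at pixels (250–375, 225–283), with the handle at about (371, 255), the stand at (288–392, 218–285) and the pointer near (210, 200). The deck slides left in the image (+y world). I'll zoom in next.

Run:
```python
import cv2,pickle,numpy as np
d=pickle.load(open("cap0.pkl","rb"))
a=cv2.resize(d["top"]["img"][175:305,190:400],None,fx=3.8,fy=3.8,interpolation=cv2.INTER_CUBIC)
cv2.imwrite("pics/crop_top.png",cv2.convertScaleAbs(a,alpha=1.5))
b=cv2.resize(d["scene"]["img"][190:320,255:425],None,fx=4.5,fy=4.5,interpolation=cv2.INTER_CUBIC)
cv2.imwrite("pics/crop_sc.png",cv2.convertScaleAbs(b,alpha=1.3))
```

```text
(no output)
```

View pics/crop_top.png

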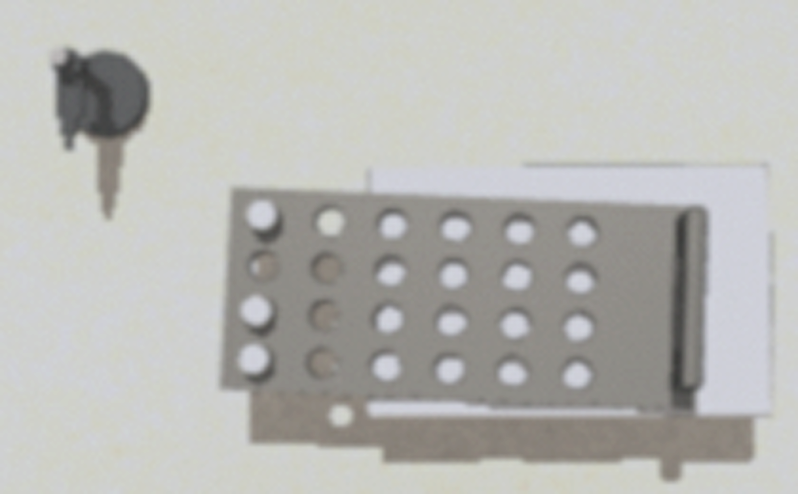

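View pics/crop_sc.png

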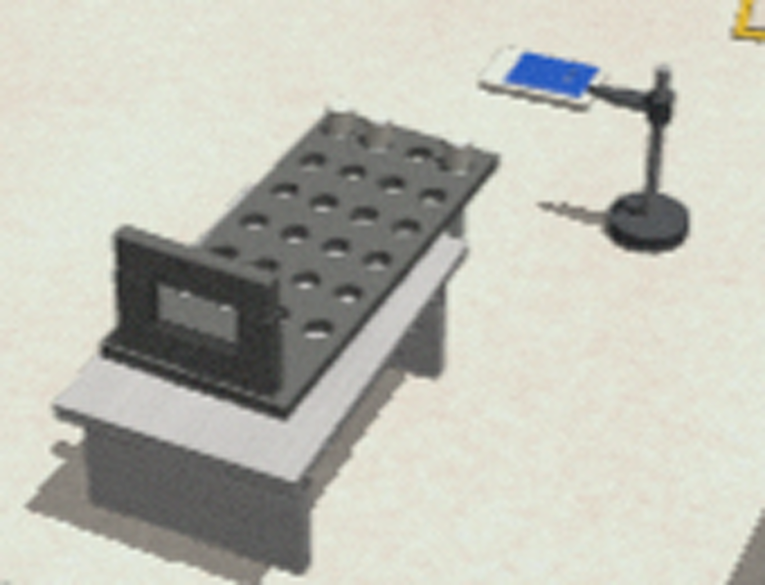

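Crop scale is 3.8. In the top crop, the pointer tip is at (69, 150) and the deck's front corners are at (233, 188) and (221, 387). The stand's corners are at about (370, 167), (768, 163), (772, 415) and (368, 413). The deck sits a few degrees askew on the stand, so I'll fit the edges properly.

```bash
cat > h.py <<'E'
import numpy as np,cv2
from scipy.ndimage import map_coordinates,gaussian_filter1d
def ray(c,uv,z):
    v=c["R"].T@np.linalg.solve(c["mtx"],[uv[0],uv[1],1.]);o=-c["R"].T@c["t"]
    return o+v*(z-o[2])/v[2]
def edge(ch,p,q,sign=0,w=4,lo=.08,hi=.92,n=60):
    "subpixel edge along p-q; sign=+1 for brightening toward the left-normal (-dy,dx)"
    p,q=np.float64(p),np.float64(q);d=(q-p)/np.linalg.norm(q-p);nn=np.array([-d[1],d[0]])
    s=np.arange(-w,w+.01,.1);P=[]
    for f in np.linspace(lo,hi,n):
        m=p+f*(q-p);xy=m[:,None]+nn[:,None]*s
        g=gaussian_filter1d(np.gradient(map_coordinates(ch,[xy[1],xy[0]],order=1)),6)
        g=g*sign if sign else abs(g)
        k=g.argmax();P.append(m+nn*s[k])
    P=np.array(P)
    for _ in range(4):
        vx,vy,x,y=cv2.fitLine(P.astype(np.float32),cv2.DIST_HUBER,0,.01,.01).ravel()
        r=(P-[x,y])@[-vy,vx];P=P[abs(r)<max(.3,2*r.std())]
    return np.cross([x,y,1],[x+vx,y+vy,1]),r.std(),len(P)
def X(a,b):
    v=np.cross(a[0],b[0]);return v[:2]/v[2]
E
cat > m0.py <<'E'
from h import *
import pickle
c=pickle.load(open("cap0.pkl","rb"))["top"];im=cv2.GaussianBlur(c["img"],(0,0),.6).astype(float)
g=im.mean(2);bl=im[...,0]-im[...,2]
C=lambda x,y:np.array([x/3.8+190-.37,y/3.8+175-.37])
A,B,D=C(233,188),C(221,387),C(674,412);E=C(672,206)
f=edge(g,A,B);l1=edge(g,A,E,w=3);l2=edge(g,B,D,w=2)
for n,e in zip("f l1 l2".split(),(f,l1,l2)):print(n,e[1:])
fc=[ray(c,X(f,l),.1) for l in(l1,l2)];print("front corners",np.round(fc,4),np.linalg.norm(fc[0]-fc[1]))
def dirn(l,p,q,z):
    L=l[0];pr=lambda p:p-L[:2]*(L@[*p,1])/(L[:2]@L[:2]);a,b=ray(c,pr(p),z),ray(c,pr(q),z);return a,b,np.degrees(np.arctan2(*(b-a)[[1,0]]))
print(dirn(l1,E,A,.1)[2],dirn(l2,D,B,.1)[2],dirn(f,B,A,.1)[2]+90-0)
S=[C(370,167),C(768,163),C(772,415),C(368,413)]
s1=edge(bl,S[0],S[1],w=3);s2=edge(bl,S[1],S[2],w=3);s3=edge(bl,S[2],S[3],hi=.95,w=2)
for n,e in zip("s1 s2 s3".split(),(s1,s2,s3)):print(n,e[1:])
r=[ray(c,X(s1,s2),.09),ray(c,X(s2,s3),.09)];print("rear stand",np.round(r,4),np.linalg.norm(r[0]-r[1]))
print(dirn(s1,S[1],S[0],.09)[2],dirn(s3,S[2],S[3],.09)[2],dirn(s2,S[2],S[1],.09)[2]+90)
print("S0,S3",ray(c,S[0],.09),ray(c,S[3],.09))
print("tip",ray(c,C(69,150),.1))
h=[C(692,207),C(692,388)]
print("handle far/near top",[ray(c,p,.19-.012) for p in h])
E
python3 m0.py
```

```text
f (np.float64(0.0604662702776522), 57)
l1 (np.float64(0.08456423952618324), 59)
l2 (np.float64(1.0856125871943045), 60)
front corners [[0.6222 0.1893 0.1   ]
 [0.5045 0.1923 0.1   ]] 0.1177481899725215
88.46297051951025 86.83485044116769 88.53647487662651
s1 (np.float64(0.1984852090036789), 54)
s2 (np.float64(0.2446908958485453), 54)
s3 (np.float64(0.15634960504578319), 49)
rear stand [[ 0.6411 -0.1304  0.09  ]
 [ 0.4912 -0.1311  0.09  ]] 0.1499619440531796
91.0081707581795 90.54538557042169 90.27952225892474
S0,S3 [0.63672777 0.10780078 0.09      ] [0.48992958 0.10549449 0.09      ]
tip [0.64296334 0.28678961 0.1       ]
handle far/near top [array([ 0.60436246, -0.07708823,  0.178     ]), array([ 0.50558396, -0.07765267,  0.178     ])]
```

```bash
cat > mv.py <<'E'
import sys,numpy as np
from scipy.spatial.transform import Rotation as Ro
from workcell import bot
def delta(goal,heading):
    "tool-frame shift and yaw so that TCP is at goal with tool y along heading (deg, mod 180)"
    o=bot.get_obs();R=Ro.from_quat(np.roll(o["orientation"],-1)).as_matrix()
    cur=np.degrees(np.arctan2(R[1,1],R[0,1]));dy=-((heading-cur+90)%180-90)
    print("t %.2f pos"%o["t"],np.round(o["ee_pos"],4),"tooly",round(cur,2),"toolz",np.round(R[:,2],4),"F",np.round(o["ft_force"],1),"gap %.4f gf %.1f"%(o["finger_gap"],o["grasp_force"]))
    print("shift",np.round(R.T@(np.array(goal)-o["ee_pos"]),4),"yaw",round(np.radians(dy),4))
if __name__=="__main__":
    a=list(map(float,sys.argv[1:]));delta(a[:3],a[3])
E
python3 mv.py .555 -.079 .28 88.5; python3 -c "
from workcell import bot
import numpy as np
print(np.round(bot.capture('wrist')['T_tool_cam'],3))"
```

```text
t 0.10 pos [ 0.175  -0.6774  0.2323] tooly -75.51 toolz [-2.e-04  1.e-03 -1.e+00] F [ 0.1 -0.1 -0.1] gap 0.0914 gf 0.0
shift [ 0.5176 -0.4844 -0.0472] yaw 0.279
[[-0.001 -0.965 -0.264  0.075]
 [ 1.    -0.001 -0.     0.001]
 [-0.    -0.264  0.965 -0.152]
 [ 0.     0.     0.     1.   ]]
```

The rows are not in the units I measure in: shifts go in shares of 0.6 m and turns go in shares of 4 rad. I convert before sending: 0.518 m / 0.6 = 0.8633, -0.484 m / 0.6 = -0.8067, 0.279 rad / 4 = 0.0698.

Emit:
play_rows(commands="1 0 0 -0.0783 0; 1 0.0717 -0.0667 -0.0783 0.005; 1 0.1433 -0.1333 -0.0783 0.01; 1 0.215 -0.2017 -0.0783 0.015; 1 0.2867 -0.2683 -0.0783 0.0225; 1 0.3583 -0.335 -0.0783 0.0275; 1 0.43 -0.4033 -0.0783 0.035; 1 0.5017 -0.47 -0.0783 0.04; 1 0.5733 -0.5367 -0.0783 0.045; 1 0.645 -0.605 -0.0783 0.0525; 1 0.7167 -0.6717 -0.0783 0.06; 1 0.7883 -0.7383 -0.0783 0.065; 1 0.8633 -0.8067 -0.0783 0.0698; 1 0.8633 -0.8067 -0.0783 0.0698; 1 0.8633 -0.8067 -0.0783 0.0698")

```text
t: 2.02
ee_pos: [0.5552, -0.0797, 0.2796]
orientation: [0.0, 1.0, -0.013, -0.0]
ft_force: [-0.4, -0.6, -0.8]
finger_gap: 0.0914
grasp_force: 0.0
```

```bash
python3 mv.py .555 -.079 .166 88.5
python3 - <<'E'
from workcell import bot
import cv2,pickle
o=bot.get_obs();w=bot.capture("wrist");t=bot.capture("top")
pickle.dump((o,w,t),open("cap1.pkl","wb"));cv2.imwrite("pics/w1.png",w["img"])
E
```

```text
t 2.02 pos [ 0.5552 -0.0797  0.2796] tooly -91.45 toolz [-8.e-04 -0.e+00 -1.e+00] F [-0.4 -0.6 -0.8] gap 0.0914 gf 0.0
shift [-1.000e-04 -7.000e-04  1.136e-01] yaw 0.0008
```

View pics/w1.png

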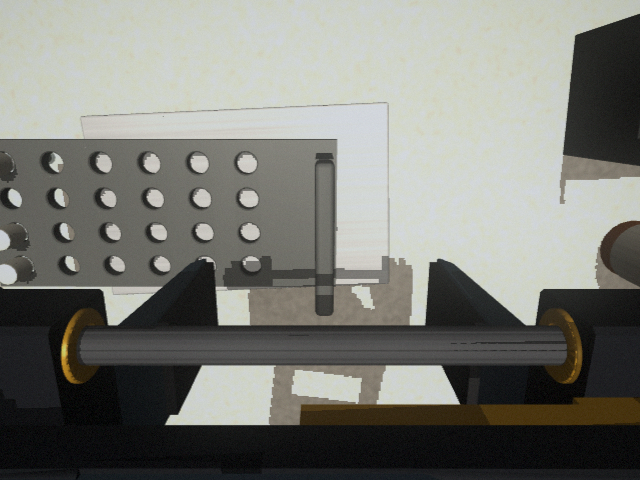

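The wrist view shows the handle bar upright at columns 316–334, midway between the fingers. The deck's far edge is at row 139, the stand's far edge runs from (82, 117) to (388, 102), and the stand's rear edge is at column 388. I'll use these to refine the stand's heading relative to the deck.

```bash
cat >> h.py <<'E'
def wcam(o,w):
    from scipy.spatial.transform import Rotation as Ro
    T=np.eye(4);T[:3,:3]=Ro.from_quat(np.roll(o["orientation"],-1)).as_matrix();T[:3,3]=o["ee_pos"]
    M=np.linalg.inv(T@w["T_tool_cam"]);return dict(mtx=w["mtx"],R=M[:3,:3],t=M[:3,3])
def hd(c,l,p,q,z):
    L=l[0];pr=lambda p:np.array(p)-L[:2]*(L@[*p,1])/(L[:2]@L[:2]);a,b=ray(c,pr(p),z),ray(c,pr(q),z);return np.degrees(np.arctan2(b[1]-a[1],b[0]-a[0]))
E
cat > m1.py <<'E'
from h import *
import pickle
o,w,t=pickle.load(open("cap1.pkl","rb"));c=wcam(o,w);im=w["img"].astype(float);g=im.mean(2);bl=cv2.GaussianBlur(im[...,0]-im[...,2],(0,0),1)
se=edge(bl,(82,117),(387,102),w=5);sr=edge(bl,(388,103),(388,255),w=5,hi=.9);sf=edge(bl,(82,117),(84,138),w=4)
de=edge(g,(5,139),(335,139),w=5);dr=edge(g,(337,140),(337,260),w=4)
for n,e in zip("se sr sf de dr".split(),(se,sr,sf,de,dr)):print(n,np.round(e[1],2),e[2])
print("stand hd",hd(c,se,(387,102),(82,117),.09),hd(c,sr,(388,255),(388,103),.09)+90)
print("deck hd",hd(c,de,(335,139),(5,139),.1),hd(c,dr,(337,260),(337,140),.1)+90)
print("stand rear far, front far",ray(c,X(se,sr),.09),ray(c,X(se,sf),.09))
print("deck rear far",ray(c,X(de,dr),.1))
E
python3 m1.py
```

```text
se 0.19 40
sr 0.14 48
sf 1.13 60
de 0.01 60
dr 0.23 50
stand hd 91.03891527415402 90.75098966980796
deck hd 88.50015876672633 88.40373208096722
stand rear far, front far [ 0.6400366  -0.13259499  0.09      ] [0.63571059 0.10595669 0.09      ]
deck rear far [ 0.61545436 -0.09382727  0.1       ]
```

In the tool's units: 0.115 m / 0.6 = 0.1917, 0.105 m / 0.6 = 0.175.

Emit:
play_rows(commands="1 0 -0.0017 0.05 0; 1 0 -0.0017 0.1 0; 1 0 -0.0017 0.15 0; 1 0 -0.0017 0.175 0; 1 0 -0.0017 0.1917 0; 1 0 -0.0017 0.1917 0; -1 0 -0.0017 0.1917 0; -1 0 -0.0017 0.1917 0; -1 0 -0.0017 0.1917 0; -1 0 -0.0017 0.1917 0; -1 0 -0.0017 0.1917 0; -1 0 -0.0017 0.1917 0; -1 0 -0.0017 0.1917 0; -1 0 -0.0017 0.1917 0")

```text
t: 3.88
ee_pos: [0.5556, -0.0787, 0.1649]
orientation: [0.0, 1.0, -0.013, 0.0]
ft_force: [-0.5, -1.9, 0.1]
finger_gap: 0.014
grasp_force: 0.8
```

```bash
python3 mv.py .555 -.079 .166 88.5
```

```text
t 3.88 pos [ 0.5556 -0.0787  0.1649] tooly -91.5 toolz [ 0.e+00 -2.e-04 -1.e+00] F [-0.5 -1.9  0.1] gap 0.0140 gf 0.8
shift [-0.0006  0.0003 -0.0011] yaw 0.0001
```

Emit:
play_rows(commands="-1 0 0 0 0; -1 0 0 0 0; -1 0 0 0 0; -1 0 0 0 0")

```text
t: 4.38
ee_pos: [0.5556, -0.0786, 0.1649]
orientation: [0.0, 1.0, -0.013, 0.0]
ft_force: [-1.5, -2.5, -1.0]
finger_gap: 0.0119
grasp_force: 30.0
```

In the tool's units: 0.001 m / 0.6 = 0.0017, 0.0005 m / 0.6 = 0.0008.

Emit:
play_rows(commands="-1 0 0 0.0008 0; -1 0 0 0.0017 0; -1 0 0 0.0017 0; -1 0 0 0.0017 0")

```text
t: 4.88
ee_pos: [0.5557, -0.0786, 0.1649]
orientation: [0.0, 1.0, -0.013, -0.0]
ft_force: [-8.3, -1.6, 17.2]
finger_gap: 0.0118
grasp_force: 30.0
```

In the tool's units: -0.0402 m / 0.6 = -0.067, 0.0087 m / 0.6 = 0.0145, -0.0443 rad / 4 = -0.0111.

Emit:
play_rows(commands="-1 0.0017 -0.0067 0.0017 -0.001; -1 0.0033 -0.015 0.0017 -0.0023; -1 0.0053 -0.0233 0.0017 -0.0038; -1 0.0073 -0.0317 0.0017 -0.0053; -1 0.0093 -0.04 0.0017 -0.0068; -1 0.0113 -0.0483 0.0017 -0.0083; -1 0.013 -0.0567 0.0017 -0.0098; -1 0.0145 -0.0633 0.0017 -0.0111; -1 0.0145 -0.067 0.0017 -0.0111; -1 0.0145 -0.067 0.0017 -0.0111; -1 0.0145 -0.067 0.0017 -0.0111")

```text
t: 6.25
ee_pos: [0.5671, -0.0395, 0.1649]
orientation: [0.001, 1.0, 0.009, 0.002]
ft_force: [-0.4, -9.9, 17.8]
finger_gap: 0.0119
grasp_force: 30.0
```

```bash
python3 mv.py .5644 .0155 .165 91
python3 - <<'E'
from workcell import bot
import cv2,pickle
o=bot.get_obs();w=bot.capture("wrist");t=bot.capture("top")
pickle.dump((o,w,t),open("cap2.pkl","wb"))
a=cv2.resize(t["img"][175:305,190:400],None,fx=2.9,fy=2.9,interpolation=cv2.INTER_CUBIC)
cv2.imwrite("pics/c2.png",np.vstack([cv2.convertScaleAbs(a,alpha=1.4),w["img"][80:300:,:609]]) if 0 else cv2.vconcat([cv2.convertScaleAbs(a,alpha=1.4),w["img"][80:300,:609]]))
E
```

```text
t 6.25 pos [ 0.5671 -0.0395  0.1649] tooly -88.93 toolz [ 0.0036 -0.0016 -1.    ] F [-0.4 -9.9 17.8] gap 0.0119 gf 30.0
shift [-0.0017 -0.0551 -0.0002] yaw 0.0011
```

View pics/c2.png

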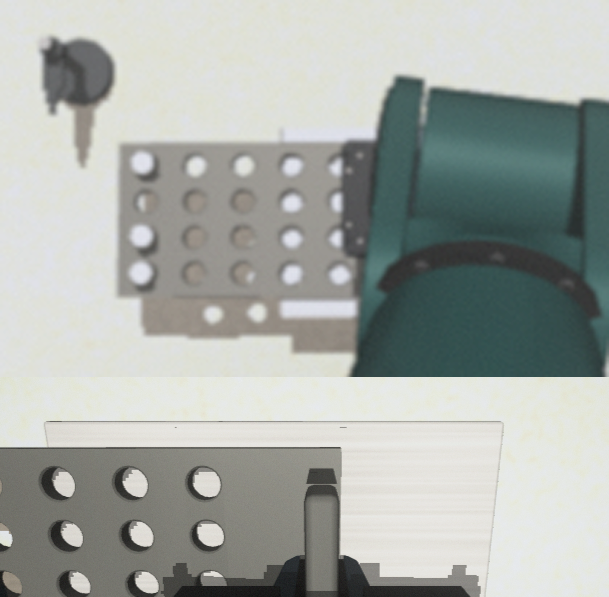

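The combined picture shows the deck now square. In the top crop its front edge is at column 118, its far edge at row 143, and the stand's far edge at row 128. In the wrist part, the deck and stand far edges are parallel. Next I'll measure the offset and heading.

```bash
cat > m2.py <<'E'
from h import *
import pickle,sys
o,w,t=pickle.load(open(sys.argv[1],"rb"));c=wcam(o,w);im=w["img"].astype(float);g=cv2.GaussianBlur(im.mean(2),(0,0),.7)
fx0,fx1=float(sys.argv[2]),float(sys.argv[3])
row=lambda x,y0,s:None
se=edge(g,(55,125),(490,125),w=6,sign=0);de=edge(g,(5,151),(330,151),w=6)
print("wrist fits",se[1:],de[1:],"stand hd",hd(c,se,(490,125),(55,125),.09),"deck hd",hd(c,de,(330,151),(5,151),.1))
p=lambda l,x:(x,-(l[0][0]*x+l[0][2])/l[0][1])
for x in(50,200,330):
    a,b=ray(c,p(se,x),.09),ray(c,p(de,x),.1);print("margin far mm",round(1e3*(a[0]-b[0]),2))
print("wrist stand far edge at x",ray(c,p(se,200),.09))
im=cv2.GaussianBlur(t["img"],(0,0),.6).astype(float);g=im.mean(2)
C=lambda x,y:np.array([x/2.9+190-.33,y/2.9+175-.33])
A,B,E=C(fx0,143),C(fx1,297),C(330,143)
f=edge(g,A,B);l=edge(g,A,E,w=2.5)
k=ray(t,X(f,l),.1);print("top fits",f[1:],l[1:],"far front corner",np.round(k,4),"hd",hd(t,f,B,A,.1)+90,hd(t,l,E,A,.1))
E
python3 m2.py cap2.pkl 119 117
```

```text
wrist fits (np.float64(0.04169589166669056), 59) (np.float64(0.07028095515558659), 60) stand hd 91.00067774986833 deck hd 91.09670216821694
margin far mm 12.79
margin far mm 12.71
margin far mm 12.63
wrist stand far edge at x [0.63916876 0.02360218 0.09      ]
top fits (np.float64(0.08027917994121885), 58) (np.float64(0.06027391837037658), 60) far front corner [0.6216 0.2341 0.1   ] hd 91.28679136252957 91.08128520428234
```

In the tool's units: -0.046 m / 0.6 = -0.0767, -0.0019 m / 0.6 = -0.0032.

Emit:
play_rows(commands="-1 -0.0005 -0.0083 0 0; -1 -0.0012 -0.0167 0 0; -1 -0.0017 -0.025 0 0; -1 -0.0022 -0.0333 0 0; -1 -0.0027 -0.0417 0 0; -1 -0.0032 -0.05 0 0; -1 -0.0032 -0.0583 0 0; -1 -0.0032 -0.0667 0 0; -1 -0.0032 -0.0733 0 0; -1 -0.0032 -0.0767 0 0; -1 -0.0032 -0.0767 0 0; -1 -0.0032 -0.0767 0 0")

```text
t: 7.85
ee_pos: [0.5644, 0.0066, 0.1648]
orientation: [0.001, 1.0, 0.009, 0.002]
ft_force: [-0.1, -10.7, 18.0]
finger_gap: 0.0123
grasp_force: 30.0
```

```bash
python3 mv.py .5644 .0155 .165 91
python3 - <<'E'
from workcell import bot
import cv2,pickle
import numpy as np
from h import *
o=bot.get_obs();w=bot.capture("wrist");t=bot.capture("top")
pickle.dump((o,w,t),open("cap3.pkl","wb"))
a=cv2.resize(t["img"][175:305,190:400],None,fx=2.9,fy=2.9,interpolation=cv2.INTER_CUBIC)
cv2.imwrite("pics/c3.png",cv2.vconcat([cv2.convertScaleAbs(a,alpha=1.4),w["img"][80:300,:609]]))
p=pickle.load(open("cap0.pkl","rb"))["top"]
g=p["img"].mean(2)
print(g[203:220,201:216].astype(int))
E
```

```text
t 7.85 pos [0.5644 0.0066 0.1648] tooly -88.93 toolz [ 0.0036 -0.0014 -1.    ] F [ -0.1 -10.7  18. ] gap 0.0123 gf 30.0
shift [ 0.0001 -0.0089 -0.0002] yaw 0.0012
[[137 137 133 111  74  63  62  63  63  63  56  56  62  62  55]
 [137 138 133 112  75  63  63  63  64  61  56  57  62  62  53]
 [138 138 135 115  84  67  62  63  62  57  55  57  61  61  54]
 [137 137 136 126 102  77  65  63  59  55  58  62  61  59  53]
 [136 138 138 133 113  82  64  62  58  55  61  61  56  49  48]
 [137 137 138 135 114  81  64  63  59  57  61  60  55  45  44]
 [136 136 138 134 113  79  63  61  60  73  80  67  56  48  44]
 [137 136 138 134 119  92  73  65  77 106 113  95  74  61  56]
 [136 137 137 137 132 112  84  72 101 128 133 121 101  86  79]
 [136 136 137 138 134 115  83  74 106 133 138 133 121 107  95]
 [136 136 137 137 134 117  88  80 108 134 139 138 135 129 112]
 [137 137 137 135 134 126 110 105 120 135 139 138 137 134 116]
 [136 137 137 136 135 134 132 131 134 137 137 137 137 135 116]
 [136 137 137 136 136 138 136 137 136 137 137 137 137 134 116]
 [137 137 137 135 137 137 137 136 136 136 137 137 137 132 117]
 [136 137 137 137 137 137 135 136 136 136 136 136 137 134 116]
 [137 137 137 136 135 136 135 135 136 135 137 137 137 134 118]]
```

View pics/c3.png

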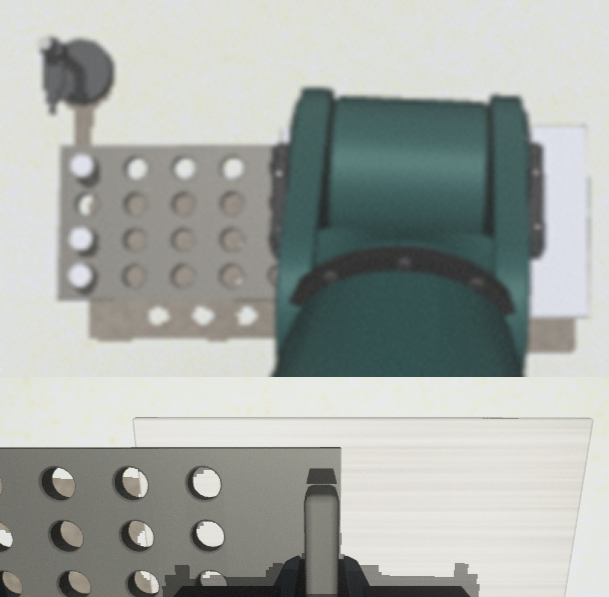

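The deck's front edge is now at crop column 59 and the pointer tip is at (52, 112). In the wrist part, the stand's far edge is at row 418−377+80 = 121 and the deck's at row 151. A few more millimetres are left to go.

```bash
sed -e 's/(55,125),(490,125)/(145,121),(580,121)/; s/hd(c,se,(490,125),(55,125)/hd(c,se,(580,121),(145,121)/; s/,143)/,146)/g; s/,297)/,299)/; s/C(330,/C(265,/; s/(50,200,330)/(150,240,330)/' m2.py > m3.py
cat >> m3.py <<'E'
tip=ray(t,(207.61,214.2),.1);xs=np.array([-.01745,.99985]);print("tip",tip,"to go mm",1e3*(tip-k)[:2]@xs)
S=[np.array([128,120]),np.array([128,310])]
sr=edge(im[...,0]-im[...,2],C(589,128),C(589,315),w=3);sf=edge(im[...,0]-im[...,2],C(540,126),C(585,126),w=3);sn=edge(im[...,0]-im[...,2],C(540,317),C(585,317),w=3)
print(sr[1:],sf[1:],sn[1:])
a,b=ray(t,X(sr,sf),.09),ray(t,X(sr,sn),.09);print("stand rear corners",a,b,np.linalg.norm(a-b))
ys=np.array([-.99985,-.01745]);print("lateral off of deck centre mm",1e3*((k-(a+b)/2)[:2]@ys+.06))
E
python3 m3.py cap3.pkl 60 58
```

```text
wrist fits (np.float64(0.0622946530498751), 55) (np.float64(0.06602386248286954), 60) stand hd 91.02557643196862 deck hd 91.1029385090658
margin far mm 14.64
margin far mm 14.6
margin far mm 14.56
wrist stand far edge at x [0.63834575 0.06957208 0.09      ]
top fits (np.float64(0.0908598873435024), 49) (np.float64(0.05836496547701598), 55) far front corner [0.6188 0.2797 0.1   ] hd 90.89984871194406 91.09537027500096
tip [0.6427373  0.28718527 0.1       ] to go mm 7.059275636559988
(np.float64(0.19991141577324897), 45) (np.float64(0.10573184340956861), 59) (np.float64(0.15204043442899098), 60)
stand rear corners [ 0.64115197 -0.13216749  0.09      ] [ 0.49392223 -0.13042519  0.09      ] 0.14724005303257773
lateral off of deck centre mm 1.577080070804461
```

In the tool's units: -0.007 m / 0.6 = -0.0117, -0.006 m / 0.6 = -0.01.

Emit:
play_rows(commands="-1 0 -0.005 0 0; -1 0 -0.01 0 0; -1 0 -0.0117 0 0; -1 0 -0.0117 0 0; -1 0 -0.0117 0 0; -1 0 -0.0117 0 0")

```text
t: 8.7
ee_pos: [0.5643, 0.0134, 0.1649]
orientation: [0.001, 1.0, 0.009, 0.002]
ft_force: [0.0, -10.9, 18.4]
finger_gap: 0.0117
grasp_force: 30.0
```

```bash
python3 mv.py .5644 .0155 .165 91
python3 - <<'E'
from workcell import bot
import cv2,pickle
o=bot.get_obs();w=bot.capture("wrist");t=bot.capture("top");s=bot.capture("scene")
pickle.dump((o,w,t),open("cap4.pkl","wb"));pickle.dump(s,open("sc4.pkl","wb"))
a=cv2.resize(t["img"][175:275,190:340],None,fx=4,fy=4,interpolation=cv2.INTER_CUBIC)
b=cv2.resize(s["img"][190:240,320:420],None,fx=6,fy=4,interpolation=cv2.INTER_CUBIC)
b=cv2.resize(s["img"][180:250,310:415],(600,200*2),interpolation=cv2.INTER_CUBIC)[:200*2]
cv2.imwrite("pics/c4.png",cv2.resize(cv2.convertScaleAbs(cv2.vconcat([a,b]),alpha=1.3),(450,600)))
cv2.imwrite("pics/c4s.png",cv2.convertScaleAbs(cv2.resize(s["img"][180:260,300:415],None,fx=6,fy=6,interpolation=cv2.INTER_CUBIC),alpha=1.3))
E
sed 's/C(265,/C(240,/' m3.py | python3 - cap4.pkl 51 49
```

```text
t 8.70 pos [0.5643 0.0134 0.1649] tooly -88.93 toolz [ 0.0036 -0.0015 -1.    ] F [  0.  -10.9  18.4] gap 0.0117 gf 30.0
shift [ 0.0001 -0.0021 -0.0001] yaw 0.0012
wrist fits (np.float64(0.0616691984312499), 54) (np.float64(0.06910256365137374), 60) stand hd 91.02610363784486 deck hd 91.10382783863186
margin far mm 14.64
margin far mm 14.6
margin far mm 14.56
wrist stand far edge at x [0.63822756 0.07645273 0.09      ]
top fits (np.float64(0.07303037647773006), 49) (np.float64(0.07577512927284304), 54) far front corner [0.6188 0.2867 0.1   ] hd 91.00542055354045 90.97933154742431
tip [0.6427373  0.28718527 0.1       ] to go mm 0.10552696615096052
(np.float64(0.3027305136640586), 58) (np.float64(0.11184571847385631), 49) (np.float64(0.09789824980104753), 47)
stand rear corners [ 0.64079495 -0.13057337  0.09      ] [ 0.4921418  -0.13110787  0.09      ] 0.14865410357369596
lateral off of deck centre mm 0.36610891707423987
```

View pics/c4s.png

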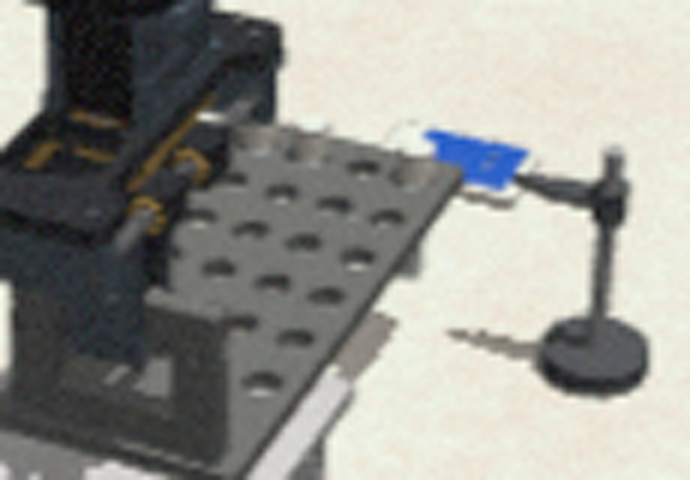

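The scene view shows the deck flat, with its corner at crop (463, 168) and the pointer tip at (519, 180). As a cross-check, I'll compute the difference from this camera.

Run:
```python
from h import *
import pickle
s=pickle.load(open("sc4.pkl","rb"))
f=lambda x,y:ray(s,(x/6+300-.42,y/6+180-.42),.1)
a,b=f(463,168),f(518,180);print(a,b,1e3*(b-a)[:2]@np.array([-.01745,.99985]))
```

```text
[0.61971839 0.28281791 0.1       ] [0.64830985 0.28428469 0.1       ] 0.9676458322352548
```

```bash
python3 -c "
from workcell import bot
print(bot.job_done())"
```

```text
the job is handed in; nothing more can be done
None
```

I slid the deck out until its front edge was level with the pointer tip (within about 1 mm on two cameras), centred and square to the stand, and handed it in at about 8.8 s with the gripper still holding it down at about 18 N; the logger, jar and other rack were not touched.

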